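# Pack the finished locomotive and snap its case shut

## Task

Take the finished blue model locomotive off the sloping wooden cradle and set it down, without dropping it, level on its wheels in the black nest of the open grey case. Then swing the red lid over and press it down past its catch so that the case is fully shut with the locomotive inside. Leave everything else on the bench where it is.

Things in the scene. Friction and masses are not known exactly. Their poses are not given: they have to be found in the camera images.
- loco: finished blue model locomotive, 140 (x) x 40 (y) x 49 mm (z), 0.2-0.4 kg. Black chassis 130 x 38 up to z 14 mm, flat upright blue sides z 14 to 44, narrower roof above. Origin: centre of its underside. Starts on the cradle sloping 30 degrees, +x end uphill, roof leaning to the cradle's low end. Both ends alike: either way round is right
- cradle: sloping wooden cradle, fixed; aluminium foot 150 x 70 mm. Origin: centre of the foot on the bench. The slope (150 x 54 mm) rises at 30 degrees along its +x (sideways to the robot), its surface 56 mm above the bench over the origin; side guides 6 mm high, lip at the low end 12 mm high
- case: base of the carrying case, grey, fixed: 110 mm (x) by 180 mm (y), walls 26 mm high and 5 thick, floor 5 thick. Origin: centre of its underside. The hinge runs along its +x side; the catch, a sprung steel bar, is in the middle of the -x side
- nest (a point): centre of the nest, on the case's inner floor 5 mm above the bench, axes as the case. The nest lies between black ribs 14 mm high: 48 mm wide along x, 150 mm long along y, so the locomotive lies along the case's y with about 4 mm spare on each side, its underside at this height
- hinge_line (a point): middle of the lid's hinge axis, at case x = +55 mm, y = 0, 26 mm above the bench; the axis is the case's y
- case_lid (a joint): angle of the red lid, rad: 0 shut, starts open at 1.8 to 2.0. Hollow cover 110 x 180 x 34 mm; shut, it spans from the hinge to case x -55 mm, z 26 to 60 mm, with a lip and tongue 60 mm wide standing 13 mm further out. Stiff hinge (0.16 N m): stays where left. The catch resists from about 0.12; 8 to 15 N near the front edge presses it past, to under 0.03
- lid_press (a point): middle of the white patch on the lid's outer face, where it is best pressed: 90 mm from the hinge axis along the lid, 34 mm off the lid's rim plane; x points along the lid towards the hinge, z out of the outer face
- grey_loco: unpainted grey and white model locomotive, 140 x 40 x 49 mm, standing on the bench; a bystander. Origin: centre of its underside, x along its length, z up
- screwdriver: red-handled screwdriver, 160 mm long, lying on the bench between cradle and case; a bystander. Origin near the middle of its length, x along it
- tumbler: drinking glass, 68 mm across, 100 mm tall; a bystander. Origin: centre of its underside
- red_bin: open red parts bin, 130 x 90 x 50 mm; a bystander. Origin: centre of its underside
- brush: brush, 160 mm long, lying on the bench; a bystander. Origin near the middle of its length
- paint_jar: paint jar with a blue cap, 54 mm across, 70 mm tall; a bystander. Origin: centre of its underside
- oil_bottle: small bottle with a white cap, 48 mm across, 120 mm tall; a bystander. Origin: centre of its underside
There are look-alikes about, which are no part of the job. Of the things that look like the loco, the smaller one is meant. Leave any purple look-alike of the case alone.

How it is judged:
By the outcome, as a careful person would: the job done as asked, in the order asked, and still so for the second after the job is handed in, with the robot touching nothing.
It also fails if it takes over 58 s, if anything falls off the work surface, if the arm or the gripper's body presses on something with over 40 N, if the wrist force passes 120 N, or if a joint passes its speed limit or range.

## Robot

A 6-joint arm with a two-finger parallel gripper is mounted at the origin on the work surface. World frame = base frame: x ahead of the robot, y to its left, z up, the work surface at z = 0. Lengths are in m, angles in rad, forces in N, time in s.
With the tool pointing down it reaches from about 0.35 to 0.975 m from the base axis. Payload 7.1 kg.
Tool frame: the origin (TCP) lies on the centre line of the jaws, within the pads' length; the fingertips stand 17 mm ahead of it and the grasp point (between the pads) lies 2 mm behind it (ctrl.tip_extent is the z of the fingertips in the tool frame, in m); z points along the fingers, y is the line along which they close (so a half turn about z gives the same grasp; the last joint's range is limited). The gripper opens to 88 mm and grips with 3 to 60 N. Pads are 20 mm wide; open, the fingers measure 115 mm over their backs; the gripper's body (75 mm by 178 mm) begins 61 mm behind the grasp point.
Start: joints at [-1.312, 0.423, 1.63, -0, 1.089, -0.019], TCP at [0.171, -0.601, 0.24] pointing down, gripper open.
Joint ranges: [-3, 3], [-0.9, 2.11], [0.09, 2.58], [-1.31, 4.45], [0.11, 2.69], [-2.54, 2.54]. Speed limits (rad/s): [2.39, 2.39, 3.01, 3.14, 3.14, 3.14].

## Interface

Orientations are given as a unit quaternion [w, x, y, z].
In Python, from station import ctrl, move_gripper, planner, vision gives the robot as it stands. Calls block until the motion is done:
- ctrl.movep(position, orientation): joint-space move of the TCP to a pose.
- ctrl.move_straight(position, velocity=0.15, orientation=None): straight line of the TCP; orientation=None keeps the orientation; velocity is the mean speed in m/s.
- ctrl.goto_joints(angles): joint-space move.
- move_gripper(opening, strength=None): opening from 0.0 (shut) to 1.0 (fully open); strength is the grip in N (None keeps the last); returns when the fingers have stopped.
- ctrl.wait(seconds).
- planner.inverse_kinematics(position, orientation): joint angles nearest the present ones, or None.
- vision.camera(name): name is "scene" or "top" or "wrist"; returns a dict with "pixels" (480x640x3 uint8, red, green, blue), "depth" (480x640 float32, m along the optical axis (not along the pixel's ray), 0 where there is no reading), "fx", "fy", "cx", "cy" (pixels), "k1" (the pictures are not rectified: a ray, as slopes to the right and down, at radius r is drawn at 1 + k1 r^2 times it, then the intrinsics apply), "R" (3x3) and "t" (3): a world point X has camera coordinates R X + t; the wrist camera has in their place "hand_eye" (4x4, takes a point from camera to tool coordinates, whose origin is the TCP and whose axes are the flange's). Camera axes: x right, y down, z forward; pixel columns grow to the right and rows downward; lengths in m; the calibration is good to about 2 mm. A picture is of the moment at which its call begins: read the wrist's pose just before it.
A pose or a line that the arm cannot do raises ctrl.IKError and nothing moves.
- ctrl.sign_off(): hands the job in; it is judged then, once.
Readings, each from a call of its own:
- ctrl.get_time_s(): time.
- ctrl.get_joint_positions(): joint angles.
- ctrl.get_qvel(): joint speeds.
- ctrl.get_effort(): joint torques, N m.
- ctrl.get_position(): TCP position.
- ctrl.get_tool_rot(): TCP orientation.
- ctrl.get_ft_force(): force on the tool from outside, world axes, zero at the start.
- ctrl.get_wrist_torque(): the same for the moment, N m.
- ctrl.get_finger_gap(): opening from 0.0 (shut) to 1.0 (fully open).
- ctrl.get_grasp_force(): force on a finger pad.
Only numpy, scipy, OpenCV 4.12 (cv2) and the standard library are available. Lean on these libraries where they do the work, as an engineer would, in place of code of your own. Each camera call takes 0.05 s, during which the arm holds its last target. There are 200 camera calls.

## Working session

There is one attempt and no reset: what is moved stays moved. The work goes in short steps, each a Python script; the robot and the scene stay as the last script left them, time stands still between calls to the robot, and variables do not carry over. Pictures are saved under pics/ and viewed, at most 10 in all, crops included, and the job is handed in when it is done.

```bash
ls; mkdir -p pics; python3 - <<'E'
from station import ctrl, vision
import cv2, numpy as np, pickle
for n in ("scene","top"):
    c=vision.camera(n); pickle.dump(c,open(f"{n}.pkl","wb"))
    cv2.imwrite(f"pics/{n}.png",c["pixels"][:,:,::-1])
    print(n,{k:np.round(c[k],4).tolist() for k in c if k not in("pixels","depth")})
E
```

```text
pics
scene {'fx': 594.6045, 'fy': 594.6045, 'cx': 317.2362, 'cy': 233.3663, 'k1': -0.1118, 'R': [[0.7811, 0.6243, 0.0125], [0.3512, -0.4227, -0.8355], [-0.5163, 0.6569, -0.5494]], 't': [-0.3934, -0.1319, 1.8087]}
top {'fx': 514.8306, 'fy': 514.8306, 'cx': 316.8961, 'cy': 236.2224, 'k1': -0.0017, 'R': [[0.0235, -0.9997, 0.003], [-0.9905, -0.0237, -0.1356], [0.1357, 0.0002, -0.9908]], 't': [-0.006, 0.4968, 1.1722]}
```

View pics/scene.png

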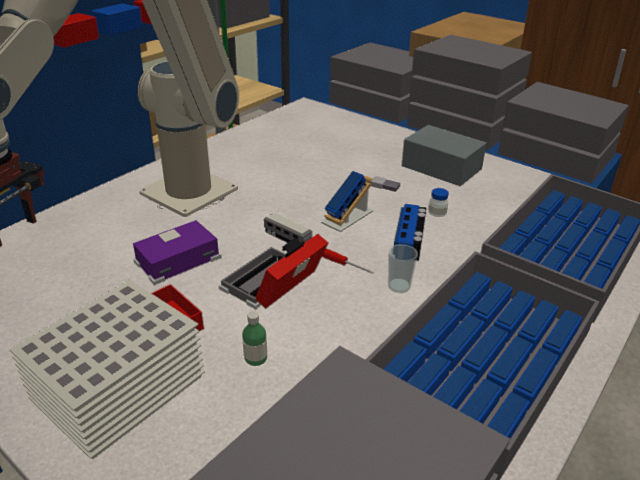

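View pics/top.png

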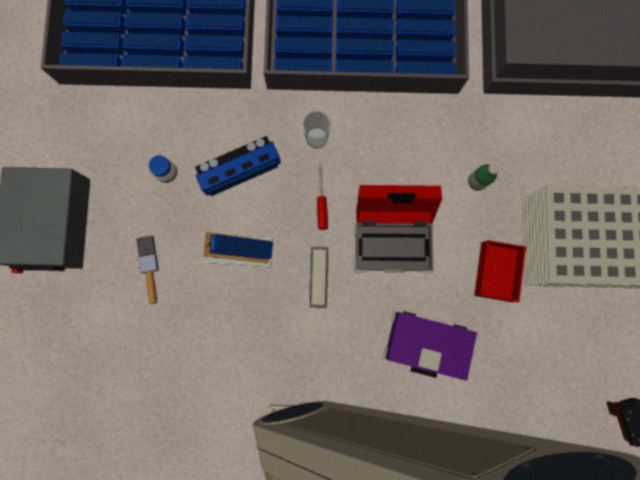

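Candidates for the blue loco:
- Loco on the cradle: top (240,249), scene (345,195).
- Larger loco lying off the cradle: top (237,166), scene (408,228).
- The blue rows in the trays: top (155,30) and (365,35).

I choose the one on the cradle. The grey case is at top (393,245), and the purple case at (432,345) is to be left alone. I'll check the choice in a close crop and measure.

```bash
cat > h.py <<'E'
import numpy as np, cv2
from scipy.spatial.transform import Rotation as Ro
def dist(c): return np.array([c["k1"],0,0,0,0.])
def K(c): return np.array([[c["fx"],0,c["cx"]],[0,c["fy"],c["cy"]],[0,0,1.]])
def RT(c,pose=None):
    "camera->world rotation, camera centre"
    if "R" in c: R=np.array(c["R"]); return R.T, -R.T@np.array(c["t"])
    p,q=pose; Rt=Ro.from_quat(np.r_[q[1:],q[0]]).as_matrix(); H=np.array(c["hand_eye"])
    return Rt@H[:3,:3], Rt@H[:3,3]+p
def rays(c,px,pose=None):
    u=cv2.undistortPoints(np.asarray(px,float).reshape(-1,1,2),K(c),dist(c)).reshape(-1,2)
    R,o=RT(c,pose); return o,np.c_[u,np.ones(len(u))]@R.T
def plane(c,px,z,pose=None):
    o,d=rays(c,px,pose); return o+d*((z-o[2])/d[:,2])[:,None]
def cloud(c,mask,pose=None):
    v,u=np.nonzero(mask&(c["depth"]>0)); o,d=rays(c,np.c_[u,v],pose)
    return o+d*c["depth"][v,u][:,None], np.c_[u,v]
def rect(m):
    cs=max(cv2.findContours(m.astype(np.uint8),0,2)[0],key=cv2.contourArea); return cv2.minAreaRect(cs)
E
python3 - <<'E'
import pickle,cv2,numpy as np
from h import *
t=pickle.load(open("top.pkl","rb")); s=pickle.load(open("scene.pkl","rb"))
a=cv2.resize(t["pixels"][130:290,190:450],(780,480)); 
b=cv2.resize(s["pixels"][160:310,210:450],(0,0),fx=2.2,fy=2.2)
cv2.imwrite("pics/c1.png",a[:,:,::-1]); cv2.imwrite("pics/c2.png",b[:,:,::-1])
hsv=cv2.cvtColor(t["pixels"],cv2.COLOR_RGB2HSV)
def box(m,x0,y0,x1,y1):
    z=np.zeros(m.shape,bool); z[y0:y1,x0:x1]=m[y0:y1,x0:x1]; return z
blue=(hsv[...,0]>100)&(hsv[...,0]<125)&(hsv[...,1]>120)&(hsv[...,2]>40)
m=box(blue,200,225,280,275); P,_=cloud(t,m); print("loco",len(P),P.mean(0),P.min(0),P.max(0))
c=P.mean(0); U,S,V=np.linalg.svd(P-c); print(V,S/len(P)**.5)
red=((hsv[...,0]<8)|(hsv[...,0]>172))&(hsv[...,1]>150)
m=box(red,350,180,445,225); P,_=cloud(t,m); print("lid",len(P),P.min(0),P.max(0)); print("rect",rect(m))
E
```

```text
loco 1045 [0.46092194 0.17314359 0.10216949] [0.44056253 0.10922853 0.05886047] [0.48249655 0.23944988 0.13391086]
[[-0.03796433 -0.88003924 -0.47338109]
 [-0.9979545   0.05777319 -0.02736907]
 [-0.05143459 -0.47137374  0.88043244]] [0.04061596 0.0109125  0.00404868]
lid 2792 [ 0.53300322 -0.26440751  0.01325511] [ 0.60426405 -0.08397755  0.1518324 ]
rect ((398.96441650390625, 203.8861083984375), (83.83412170410156, 37.76686477661133), 1.080924153327942)
```

View pics/c1.png

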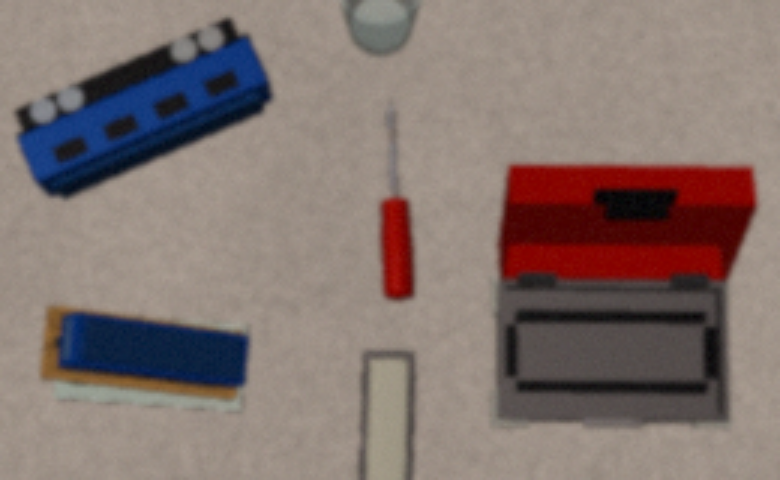

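View pics/c2.png

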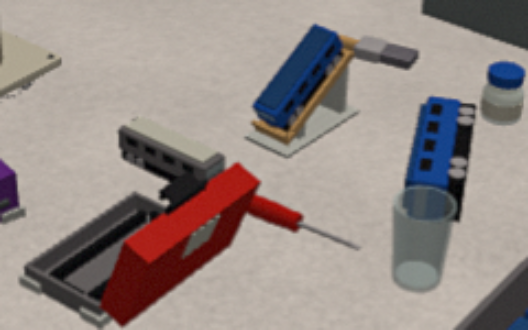

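The crops confirm the choice. The cradle loco (crop 1 at (155,348)) is the smaller one, and the larger blue one lies tipped on its side (crop 1 at (145,115)). The case is open at crop 1 (612,350) with its hinge on the far side, at +x. Next I'll look from the wrist camera.

```bash
python3 - <<'E'
from station import ctrl, vision, planner
import pickle,cv2,numpy as np
from h import *
t=pickle.load(open("top.pkl","rb"))
c=plane(t,[[394.5,247.5]],.019)[0]; print("case approx",c)
print(plane(t,[[355.7,270],[432.3,270]],.026))
print("front edge dir, tool:",ctrl.get_tool_rot(), ctrl.tip_extent, ctrl.get_time_s())
w=vision.camera("wrist"); H=np.array(w["hand_eye"]); print(np.round(H,3),w["fx"],w["k1"])
for s in (1,-1):
    R=np.c_[[0,s,0],[s,0,0],[0,0,-1]].astype(float)   # tool x,y,z columns
    q=Ro.from_matrix(R).as_quat(); q=np.r_[q[3],q[:3]]
    for n,p in (("case",[c[0],c[1],.3]),("loco",[.46,.17,.3])):
        # TCP such that camera is over p
        pos=np.array(p)-np.r_[(R@H[:3,3])[:2],0]
        print(s,n,pos,planner.inverse_kinematics(pos,q), planner.inverse_kinematics(p,q))
E
```

```text
case approx [ 0.47627901 -0.17838937  0.019     ]
[[ 0.42034972 -0.08676857  0.026     ]
 [ 0.42459235 -0.26591829  0.026     ]]
front edge dir, tool: [-6.79561805e-04  9.90367102e-01  1.38464924e-01 -7.90139760e-05] 0.017 0.1
[[-0.001 -0.957 -0.29   0.08 ]
 [ 1.    -0.001 -0.     0.   ]
 [-0.    -0.29   0.957 -0.145]
 [ 0.     0.     0.     1.   ]] 402.54706729863096 0.010064218789702298
1 case [ 0.4761628  -0.25880724  0.3       ] [-5.19819223e-01  2.33151186e-01  1.75553755e+00 -4.44089210e-16
  1.15290391e+00 -5.19819223e-01] [-3.81774492e-01  1.79959872e-01  1.82372069e+00 -4.44089210e-16
  1.13791209e+00 -3.81774492e-01]
1 loco [0.45988379 0.08958212 0.3       ] [ 1.66982362e-01  1.14604732e-01  1.90238112e+00 -4.44089210e-16
  1.12460680e+00  1.66982362e-01] [ 3.29729545e-01  1.50532649e-01  1.85984913e+00 -4.44089210e-16
  1.13121087e+00  3.29729545e-01]
-1 case [ 0.47639523 -0.09797149  0.3       ] None None
-1 loco [0.46011621 0.25041788 0.3       ] None None
```

```bash
python3 - <<'E'
from station import ctrl, vision
import pickle,cv2,numpy as np
q=[0,2**-.5,2**-.5,0]
for n,p in (("wc",[.49,-.14,.27]),("wl",[.455,.18,.30])):
    ctrl.movep(p,q); ctrl.wait(.2)
    pose=(ctrl.get_position(),ctrl.get_tool_rot())
    c=vision.camera("wrist"); pickle.dump((c,pose),open(n+".pkl","wb")); cv2.imwrite(f"pics/{n}.png",c["pixels"][:,:,::-1])
    print(pose,ctrl.get_time_s())
E
```

```text
(array([ 0.48991073, -0.14062851,  0.26992304]), array([-2.28918424e-05,  7.07524479e-01,  7.06688835e-01, -4.37695848e-05])) 2.4167
(array([0.45535928, 0.17907119, 0.29986818]), array([ 2.16676888e-06,  7.07699487e-01,  7.06513564e-01, -1.39650428e-04])) 3.8917
```

View pics/wc.png

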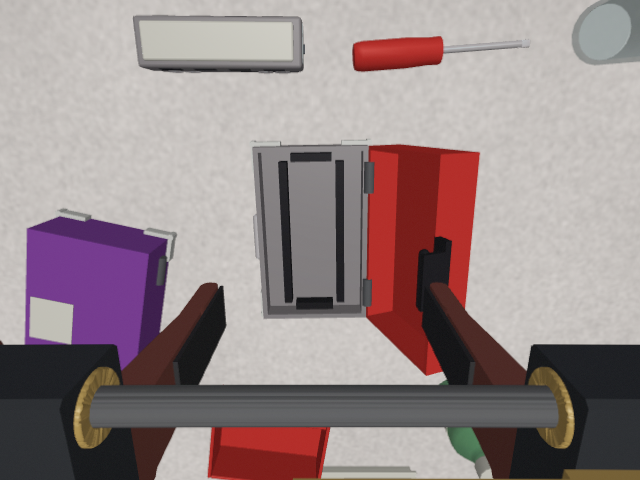

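View pics/wl.png

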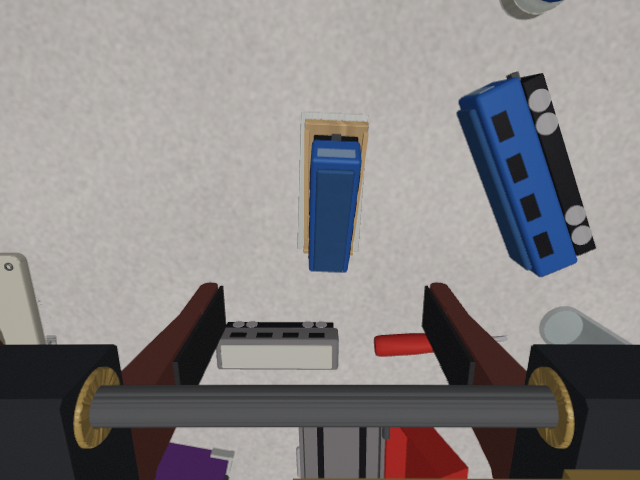

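The wrist views show the nest between black ribs at about (286–340, 152–308), with the lid at (370–480, 145–375). The cradle loco's roof spans (310–360, 140–270), uphill end at the top of the picture. Now I'll take point-cloud measurements.

```bash
cat > m.py <<'E'
import pickle,cv2,numpy as np
from h import *
np.set_printoptions(precision=4,suppress=True)
def reg(c,x0,y0,x1,y1):
    z=np.zeros(c["depth"].shape,bool); z[y0:y1,x0:x1]=1; return z
def hs(c): return cv2.split(cv2.cvtColor(c["pixels"],cv2.COLOR_RGB2HSV))
def mar(P): return cv2.minAreaRect((P[:,:2]*1000).astype(np.float32))
E
python3 - <<'E'
from m import *
c,p=pickle.load(open("wc.pkl","rb")); h,s,v=hs(c)
P,_=cloud(c,reg(c,100,0,240,200)&(v>150),p); print("bench z",np.median(P[:,2]),P[:,2].std())
m=reg(c,240,135,372,330)&(s<60)
P,_=cloud(c,m,p); r=P[abs(P[:,2]-.026)<.004]; print("rim",len(r),mar(r),r.min(0),r.max(0))
k=reg(c,272,150,352,310)&(v<45); P,px=cloud(c,k,p); r=P[abs(P[:,2]-.019)<.003]; print("ribs",len(r),mar(r))
red=((h<8)|(h>172))&(s>150)
P,_=cloud(c,reg(c,366,140,482,380)&red,p); print("lid",P.min(0),P.max(0))
P,_=cloud(c,reg(c,405,165,430,235)&red,p); a=P.mean(0); V=np.linalg.svd(P-a)[2]; n=V[2]*np.sign(V[2][2]); print("inner",a,n,S:=(P-a)@n@((P-a)@n)/len(P),"ang",np.pi/2+np.arctan2(n[2],-n[0]),np.arctan2(n[2],-n[0]))
c,p=pickle.load(open("wl.pkl","rb")); h,s,v=hs(c)
P,_=cloud(c,reg(c,100,0,240,200)&(v>150),p); print("bench z",np.median(P[:,2]))
b=(h>100)&(h<125)&(s>120)
P,px=cloud(c,reg(c,300,130,370,280)&b,p); print("loco",len(P),P.min(0),P.max(0))
q,_=cloud(c,reg(c,320,175,350,262)&b,p); a=q.mean(0); V=np.linalg.svd(q-a)[2]; n=V[2]*np.sign(V[2][2]); d=(q-a)@n
print("roof",a,n,d.std(),"tilt",np.degrees(np.arccos(n[2])))
print(rect(reg(c,300,130,370,280)&b))
# orientation & extents in loco frame
z=np.array(n); u=np.array([0,1,0.]); u-=u@z*z; u/=np.linalg.norm(u); y=np.cross(z,u)
L=np.c_[(P-a)@u,(P-a)@y,(P-a)@z]; top=L[abs(L[:,2])<.003]; print("top",len(top),mar(top),top.min(0),top.max(0))
al=L[L[:,2]>-.008]; print("side+",mar(al),al.min(0),al.max(0)); print("frame",u,y,z,a)
E
```

```text
bench z 4.023909137351733e-05 0.017522146092085904
rim 3088 ((479.592529296875, -177.27120971679688), (119.35993194580078, 180.5784454345703), 0.8808318376541138) [ 0.4199 -0.2677  0.022 ] [ 0.5401 -0.0863  0.03  ]
ribs 2352 ((479.1595458984375, -176.77145385742188), (63.11929702758789, 165.49725341796875), 0.8081445097923279)
lid [ 0.5334 -0.2655  0.0173] [ 0.6055 -0.0853  0.2866]
inner [ 0.5758 -0.1331  0.0529] [-0.9346 -0.0137  0.3554] 1.7838878547709442e-07 ang 1.9341666040691927 0.36337027727429627
bench z -0.00013647192163168675
loco 5590 [0.4411 0.1078 0.0594] [0.4855 0.2413 0.1312]
roof [0.4656 0.1734 0.104 ] [ 0.035  -0.5078  0.8608] 0.0011339096217545602 tilt 30.597612385972603
((333.1643371582031, 205.3770751953125), (49.56298065185547, 131.39707946777344), 3.012787342071533)
top 3432 ((-11.937797546386719, 0.9173069000244141), (33.22393798828125, 128.59927368164062), 88.85808563232422) [-0.0765 -0.0149 -0.003 ] [0.0524 0.0187 0.0024]
side+ ((-9.580429077148438, 2.1373939514160156), (39.75996017456055, 138.1062469482422), 88.96998596191406) [-0.0789 -0.0187 -0.008 ] [0.0597 0.0227 0.0024]
frame [0.0206 0.8615 0.5074] [-0.9992  0.      0.0407] [ 0.035  -0.5078  0.8608] [0.4656 0.1734 0.104 ]
```

```bash
cat >> m.py <<'E'
def quat(R): q=Ro.from_matrix(R).as_quat(); return np.r_[q[3],q[:3]]
hd=np.array([.0462,.9989,0]); hd/=np.linalg.norm(hd)
Lx=np.r_[hd[:2]*np.cos(np.pi/6),.5]; Ln=np.r_[-hd[:2]*.5,np.cos(np.pi/6)]
Rg=np.c_[Lx,np.cross(-Ln,Lx),-Ln]; O=np.array([.4633,.1651,.099])-.049*Ln
G=O+.036*Ln
cy=np.array([-.0148,.9999,0]); cy/=np.linalg.norm(cy); cx=np.array([cy[1],-cy[0],0]); nest=np.array([.4792,-.1768,.005])
Z=np.array([0,0,1.]); Rp=np.c_[cy,cx,-Z]
E
python3 - <<'E'
from station import ctrl, vision, move_gripper, planner
from m import *
qg=quat(Rg); print(O,G,planner.inverse_kinematics(G,qg))
ctrl.movep(G+.09*Ln,qg); move_gripper(.85,25)
ctrl.move_straight(G,.08); print(ctrl.get_position()-G,ctrl.get_ft_force())
move_gripper(0,25); print("gap",ctrl.get_finger_gap()*88,ctrl.get_grasp_force(),ctrl.get_ft_force())
ctrl.move_straight(G+.03*Ln,.06)
ctrl.move_straight(G+.03*Ln+.1*Z,.12); print("gap",ctrl.get_finger_gap()*88,ctrl.get_grasp_force(),ctrl.get_ft_force())
ctrl.movep(nest+[0,0,.2],quat(Rp)); ctrl.wait(.3)
p=(ctrl.get_position(),ctrl.get_tool_rot()); c=vision.camera("wrist"); pickle.dump((c,p),open("wh.pkl","wb")); t=vision.camera("scene");pickle.dump(t,open("s2.pkl","wb"))
cv2.imwrite("pics/wh.png",np.hstack([cv2.resize(c["pixels"],(400,300)),cv2.resize(t["pixels"][130:310,200:440],(400,300))])[:,:,::-1])
print(p,ctrl.get_ft_force(),ctrl.get_time_s())
E
```

```text
[0.4644 0.1896 0.0566] [0.4636 0.1716 0.0877] [ 0.0296  0.5244  2.0933  0.8942  0.6938 -0.6761]
[ 0.0003 -0.0001  0.0004] [-0.0512 -0.1744  0.0781]
gap 39.852236630306145 24.998844265937805 [-1.9498 -2.3572  1.8932]
gap 39.935128904115594 24.997352063655853 [-0.6553 -0.5088 -2.7229]
(array([ 0.4793, -0.1763,  0.205 ]), array([-0.0001,  0.7016,  0.7126,  0.0001])) [-0.4581  0.2176 -1.7959] 10.4
```

View pics/wh.png

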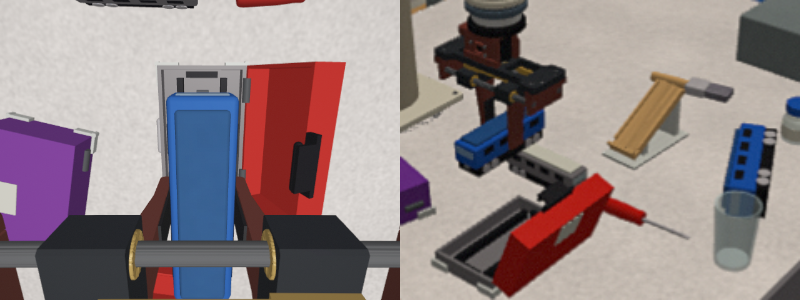

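The loco is held level over the nest: left half at (170–238, 95–300), with the lid at (245–345, 65–215). I'll check its pitch and where it sits in the jaws from the depth.

```bash
python3 - <<'E'
from m import *
c,p=pickle.load(open("wh.pkl","rb")); h,s,v=hs(c)
b=(h>100)&(h<125)&(s>100); m=reg(c,260,140,390,340)&b
P,_=cloud(c,m,p); D=(P-p[0])@Rp   # tool coords
D=D[(abs(D[:,1])<.03)&(D[:,2]>-.03)&(D[:,2]<.03)]
t=D[(abs(D[:,1])<.010)&(D[:,0]<.055)&(D[:,2]<0)]; print("pitch fit",np.polyfit(t[:,0],t[:,2],1),len(t),"roll",np.polyfit(t[:,1],t[:,2],1))
for k in range(-20,75,10):
    e=t[abs(t[:,0]*1000-k)<5]; 
    if len(e): print(k,len(e),np.median(e[:,2]))
print("end x",np.sort(D[:,0])[-20:],"y range",np.percentile(D[:,1],[1,99]), "max z-body end:",D[D[:,0]>.064][:,2])
E
```

```text
pitch fit [-0.0007 -0.0132] 8176 roll [-0.0008 -0.0132]
0 491 -0.01319680905977072
10 1362 -0.013246298081886279
20 1432 -0.013235234768445736
30 1537 -0.013221049286272102
40 1613 -0.013272512051369645
50 1741 -0.013258340916789152
end x [0.0684 0.0684 0.0684 0.0684 0.0684 0.0684 0.0684 0.0684 0.0684 0.0684
 0.0684 0.0684 0.0684 0.0684 0.0684 0.0684 0.0684 0.0684 0.0684 0.0684] y range [-0.019   0.0199] max z-body end: [ 0.0173  0.0168  0.0165 ... -0.0092 -0.0092 -0.0089]
```

```bash
python3 - <<'E'
from station import ctrl, vision, move_gripper
from m import *
T=nest-.0008*cx; f0=np.array(ctrl.get_ft_force()); q=quat(Rp)
for z,v in ((.10,.15),(.075,.1),(.06,.08),(.052,.05),(.046,.04),(.043,.03),(.0415,.02),(.0408,.02)):
    ctrl.move_straight([T[0],T[1],z],v,q); f=np.array(ctrl.get_ft_force())-f0; print(z,f,ctrl.get_position()[2])
    if abs(f).max()>8: print("stop");break
c=vision.camera("scene"); pickle.dump(c,open("s3.pkl","wb")); print(ctrl.get_time_s(),ctrl.get_wrist_torque())
E
```

```text
0.1 [ 1.3449 -0.4476 -1.8463] 0.10051318206706628
0.075 [ 0.4934 -0.1308 -0.9659] 0.0751536089172523
0.06 [ 0.073   0.2399 -1.3241] 0.06000036634470999
0.052 [ 8.766   5.57   20.6337] 0.0557330472516582
stop
12.3417 [ 0.512  -2.6986  0.4538]
```

```bash
python3 - <<'E'
from station import ctrl, vision, move_gripper
from m import *
p=ctrl.get_position(); print(p)
c=vision.camera("scene"); w=vision.camera("wrist"); pickle.dump((w,(p,ctrl.get_tool_rot())),open("w4.pkl","wb"))
cv2.imwrite("pics/s4.png",np.hstack([cv2.resize(c["pixels"][190:310,210:350],(420,360),interpolation=cv2.INTER_CUBIC),cv2.resize(w["pixels"][100:440,140:500],(380,360))])[:,:,::-1])
E
```

```text
[ 0.4857 -0.1785  0.0558]
```

View pics/s4.png

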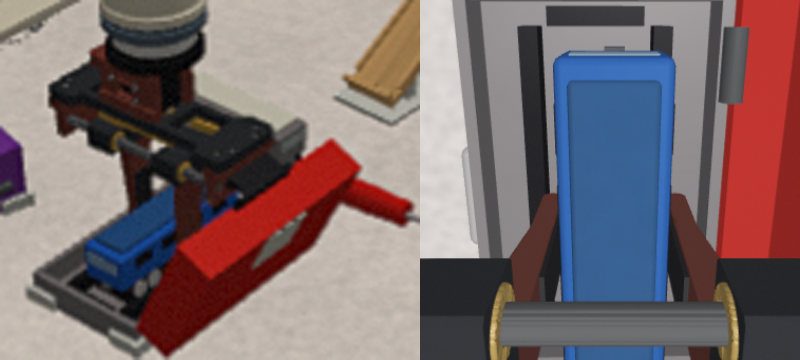

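The loco is hanging above the ribs. The gripper's body has met the lid's tongue, at left (265,180), and been pushed 7 mm in +x. I'll lift, shift to -x and re-measure the lid.

```bash
cat >> m.py <<'E'
def lid(c,p,x0=.535):
    "red / dark points of the lid in case frame (x from hinge, z), y within tongue"
    h,s,v=hs(c); red=((h<8)|(h>172))&(s>150)
    hinge=nest+.055*cx+[0,0,.021]
    P,_=cloud(c,red,p); D=np.c_[(P-hinge)@cx,(P-nest)@cy,P[:,2]-.026]
    D=D[(abs(D[:,1])<.1)&(D[:,0]>-.02)&(D[:,0]<.12)&(D[:,2]>-.03)&(D[:,2]<.14)]
    return D
E
python3 - <<'E'
from station import ctrl, vision
from m import *
p=np.array(ctrl.get_position()); ctrl.move_straight([p[0],p[1],.11],.1,quat(Rp)); T=nest-.015*cx
ctrl.move_straight([T[0],T[1],.15],.15,quat(Rp)); ctrl.wait(.2); print(ctrl.get_position(),T,ctrl.get_ft_force(),ctrl.get_finger_gap()*88,ctrl.get_time_s())
pose=(ctrl.get_position(),ctrl.get_tool_rot()); w=vision.camera("wrist"); pickle.dump((w,pose),open("w5.pkl","wb")); cv2.imwrite("pics/w5.png",w["pixels"][:,:,::-1])
def ang(c,p):
    D=lid(c,p); h=[]
    # farthest-out red point from hinge, and inner face fit
    r=np.hypot(D[:,0],D[:,2]); 
    for lo,hi in ((-.02,.09),):
        best=[]
        d=D[(D[:,1]>.03)&(D[:,1]<.08)]
        # RANSAC line in x-z for inner face
        rng=np.random.default_rng(0)
        for _ in range(300):
            a,b=d[rng.integers(len(d),size=2)][:,[0,2]]; t=b-a; L=np.linalg.norm(t)
            if L<.02: continue
            n=np.array([-t[1],t[0]])/L; k=abs((d[:,[0,2]]-a)@n)<.0015; best.append((k.sum(),np.arctan2(abs(t[1]),t[0]*np.sign(t[1]))))
        best.sort(); print(len(d),best[-1], best[-40], "lid angle",np.pi-best[-1][1])
    # rim line nearest to case: min angle side
    print("z max",D[:,2].max(), "x at max z",D[D[:,2]>D[:,2].max()-.003][:,0].mean())
c0,p0=pickle.load(open("wc.pkl","rb")); ang(c0,p0); ang(w,pose)
for f in ("scene.pkl",): ang(pickle.load(open(f,"rb")),None)
ang(vision.camera("scene"),None)
E
```

```text
[ 0.4641 -0.1769  0.1491] [ 0.4642 -0.177   0.005 ] [ 0.2282 -0.1557 -2.5232] 40.05575617366823 13.825
6095 (np.int64(2554), np.float64(2.7855930849035864)) (np.int64(2155), np.float64(1.2378426957542437)) lid angle 0.35599956868620675
z max 0.11909686153376894 x at max z 0.026276925371004595
19172 (np.int64(11390), np.float64(1.1281526661972543)) (np.int64(10063), np.float64(1.0960741229028923)) lid angle 2.013439987392539
z max 0.11893118145471146 x at max z 0.03664151648729776
462 (np.int64(242), np.float64(1.2090411048962966)) (np.int64(206), np.float64(1.211507001318637)) lid angle 1.9325515486934965
z max 0.11175473225745927 x at max z 0.04704437034125375
398 (np.int64(176), np.float64(1.1329010062116578)) (np.int64(130), np.float64(1.1005819150459064)) lid angle 2.0086916473781353
z max 0.1084781509748857 x at max z 0.056785173539744306
```

View pics/w5.png

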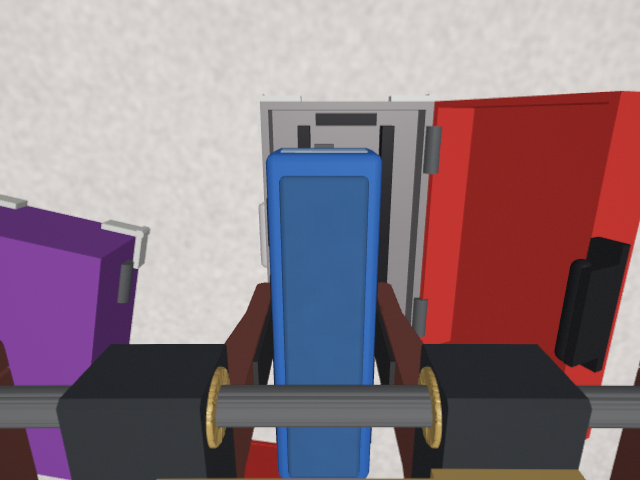

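The lid yielded to about 2.01 rad without harm. Its black tongue at (555–630, 235–372) stands proud towards the case. I'll locate the tongue and push the lid further open with the side of the gripper body.

```bash
python3 - <<'E'
from station import ctrl
from m import *
w,p=pickle.load(open("w5.pkl","rb")); h,s,v=hs(w)
P,_=cloud(w,reg(w,552,232,630,375)&(v<60),p); print(len(P),np.percentile(P,[1,10,50,90,99],axis=0))
# body edge: any near-camera dark points' tool-y extents
print("body half 89 -> x", p[0][0]+.089)
E
```

```text
6421 [[ 0.5093 -0.2032  0.1264]
 [ 0.5682 -0.1931  0.1342]
 [ 0.5764 -0.1695  0.1393]
 [ 0.587  -0.1504  0.1442]
 [ 0.5901 -0.1432  0.2262]]
body half 89 -> x 0.5530741249737066
```

```bash
python3 - <<'E'
from station import ctrl, vision
from m import *
q=quat(Rp); T=nest-.015*cx; ctrl.move_straight([T[0],T[1],.066],.1,q); f0=np.array(ctrl.get_ft_force())
for d in (-.005,.0,.004,.008,.012,.016):
    T=nest+d*cx; ctrl.move_straight([T[0],T[1],.066],.03,q); f=np.array(ctrl.get_ft_force())-f0; print(d,f)
    if abs(f[0])>8: break
T=nest-.012*cx; ctrl.move_straight([T[0],T[1],.068],.1,q);ctrl.move_straight([T[0],T[1],.13],.15,q); ctrl.wait(.2)
p=(ctrl.get_position(),ctrl.get_tool_rot()); w=vision.camera("wrist"); h,s,v=hs(w)
P,_=cloud(w,(v<60)&reg(w,500,150,640,380),p); P=P[(P[:,2]>.11)&(P[:,2]<.16)&(P[:,0]>.54)]; print(len(P),np.percentile(P,[1,10,50,90,99],axis=0),ctrl.get_time_s())
E
```

```text
-0.005 [ 0.3269  0.4137 -0.521 ]
0.0 [ 0.6231 -0.1242 -0.6146]
0.004 [-0.0868  0.2145 -0.1653]
0.008 [-0.278  -0.4405 -0.3897]
0.012 [ 0.2122 -0.2902  0.0212]
0.016 [-0.8039 -0.6855 -0.3772]
4016 [[ 0.5763 -0.1947  0.1216]
 [ 0.5771 -0.1897  0.132 ]
 [ 0.5789 -0.1727  0.1366]
 [ 0.5886 -0.1536  0.1409]
 [ 0.5912 -0.1467  0.142 ]] 18.1
```

```bash
python3 - <<'E'
from station import ctrl, vision, move_gripper
from m import *
T=nest-.0008*cx; q=quat(Rp); ctrl.move_straight([T[0],T[1],.1],.1,q); ctrl.wait(.2); f0=np.array(ctrl.get_ft_force()); ok=1
for z,v in ((.065,.08),(.058,.05),(.052,.04),(.046,.04),(.043,.03),(.0415,.02),(.0408,.015),(.0403,.015)):
    ctrl.move_straight([T[0],T[1],z],v,q); f=np.array(ctrl.get_ft_force())-f0; print(z,f,ctrl.get_position())
    if abs(f).max()>6: ok=z<.0416; print("stop");break
    if z<.0416 and f[2]>1.5: break
w=vision.camera("wrist"); h,s,v=hs(w); p=(ctrl.get_position(),ctrl.get_tool_rot()); pickle.dump((w,p),open("w6.pkl","wb"))
print(ok,ctrl.get_time_s())
E
```

```text
0.065 [-1.3386 -0.5762  0.718 ] [ 0.4783 -0.1768  0.0647]
0.058 [-0.464   0.4259  0.3018] [ 0.4783 -0.1768  0.0579]
0.052 [-1.0325  0.431   0.5708] [ 0.4782 -0.1767  0.0517]
0.046 [-0.3474  0.15   -0.2248] [ 0.4782 -0.1767  0.0457]
0.043 [-0.681   0.1899  1.0288] [ 0.4783 -0.1768  0.0428]
0.0415 [-0.3058 -0.6477  0.9743] [ 0.4784 -0.1768  0.0415]
0.0408 [-0.7921 -0.287   1.0548] [ 0.4785 -0.1768  0.0408]
0.0403 [-1.1438  0.6964  7.8303] [ 0.4785 -0.1768  0.0408]
stop
True 21.3
```

The loco touched down at TCP z 0.0408, as predicted. I'll release it, retreat and check its seating and the lid angle numerically.

```bash
python3 - <<'E'
from station import ctrl, vision, move_gripper
from m import *
q=quat(Rp); p=np.array(ctrl.get_position())
move_gripper(.60); print("gap",ctrl.get_finger_gap()*88,ctrl.get_ft_force())
ctrl.move_straight([p[0],p[1],.12],.1,q); T=nest-.02*cx; ctrl.move_straight([T[0],T[1]+.02,.25],.2,q); ctrl.wait(.2)
p=(ctrl.get_position(),ctrl.get_tool_rot()); w=vision.camera("wrist"); h,s,v=hs(w); pickle.dump((w,p),open("w7.pkl","wb"))
b=(h>100)&(h<125)&(s>100); P,_=cloud(w,b,p); P=P[(np.linalg.norm(P[:,:2]-nest[:2],axis=1)<.09)&(P[:,2]<.08)]
D=np.c_[(P-nest)@cx,(P-nest)@cy,P[:,2]]; t=D[D[:,2]>.048]; print(len(D),D.min(0),D.max(0),mar(t)); t=t[(abs(t[:,0])<.01)]; print("z fit along y,x",np.polyfit(t[:,1],t[:,2],1),np.polyfit(t[:,0],t[:,2],1))
D=lid(w,p); d=D[(D[:,1]>.03)&(D[:,1]<.08)][:,[0,2]]; rng=np.random.default_rng(0); best=(0,)
for _ in range(400):
    a,e=d[rng.integers(len(d),size=2)]; u=e-a; L=np.linalg.norm(u)
    if L<.02: continue
    k=abs((d-a)@np.array([-u[1],u[0]])/L)<.0015
    if abs(u[1])>abs(u[0]): best=max(best,(k.sum(),np.arctan2(abs(u[1]),-u[0]*np.sign(u[1]))))
print("lid angle",best,len(d),ctrl.get_time_s())
E
```

```text
gap 53.06053416290472 [-0.3156 -1.2623  0.1788]
6710 [-0.0196 -0.0749  0.0025] [0.0241 0.0683 0.0568] ((0.008693695068359375, -1.3595962524414062), (138.64588928222656, 39.185401916503906), 89.97916412353516)
z fit along y,x [-0.0043  0.0538] [0.0018 0.0537]
lid angle (np.int64(4834), np.float64(2.1020737536933796)) 8392 23.7583
```

Seated level: roof at z 0.0538, centred within about 1.4 mm. The lid is at 2.10 rad. Next I'll swing it over from behind with closed fingers, then press on the patch.

```bash
python3 - <<'E'
from station import ctrl, vision, move_gripper
from m import *
R=np.c_[cx,-cy,-Z]; q=quat(R); hinge=nest+.055*cx+[0,0,.021]
def tcp(th,s=.09,off=0):
    d=np.array([-np.cos(th),np.sin(th)]); n=np.array([np.sin(th),np.cos(th)])
    if th>np.pi/2: Q=d*.11+n*.034-[0,.02]
    else: Q=d*s+n*.034
    return hinge+cx*(Q[0]+.010+off)+Z*(Q[1]+.017)
a=tcp(2.12,off=.035)
ctrl.movep([*a[:2],.24],q); move_gripper(0,20); ctrl.move_straight(a,.15,q); ctrl.wait(.1); f0=np.array(ctrl.get_ft_force()); print(a,ctrl.get_position(),f0)
for th in (2.1,1.9,1.7,1.57,1.4,1.2,1.0,.8,.6,.4,.25):
    ctrl.move_straight(tcp(th),.1,q); f=np.array(ctrl.get_ft_force())-f0; print(th,f)
    if np.abs(f).max()>15: print("stop");break
c=vision.camera("scene"); pickle.dump(c,open("s8.pkl","wb")); print(ctrl.get_time_s())
E
```

```text
[ 0.6656 -0.174   0.0991] [ 0.6664 -0.1743  0.1004] [ 0.5136 -0.1921  0.4138]
2.1 [-0.3364  0.3588 -0.2355]
1.9 [ 0.0312  0.0133 -0.8539]
1.7 [-0.2396 -0.9639  0.049 ]
1.57 [-0.4722  0.8097 -1.0293]
1.4 [ 0.0855  0.2464 -0.5778]
1.2 [-0.2985 -0.4785 -0.6095]
1.0 [-0.4428 -0.1627 -0.2434]
0.8 [ 0.5269 -0.2189  1.0718]
0.6 [-0.5823 -0.2009 -0.8694]
0.4 [-0.5041 -0.3017 -0.3878]
0.25 [ 0.2024 -0.5511 -0.5878]
31.275
```

```bash
python3 - <<'E'
from m import *
for f in ("scene.pkl","s8.pkl"):
    D=lid(pickle.load(open(f,"rb")),None); c=pickle.load(open(f,"rb"))
    h,s,v=hs(c); red=((h<8)|(h>172))&(s>150); P,_=cloud(c,red&reg(c,200,180,360,320),None); D=np.c_[(P-nest)@cx,(P-nest)@cy,P[:,2]]; D=D[(abs(D[:,0])<.2)&(abs(D[:,1])<.1)]
    print(f,len(D),np.percentile(D,[2,25,50,75,98],axis=0))
    d=D[abs(D[:,1])<.09]; k=d[(d[:,2]>.05)&(d[:,0]<.03)&(d[:,0]>-.06)]
    if len(k)>20: print(np.polyfit(k[:,0],k[:,2],1))
E
```

```text
scene.pkl 2091 [[ 0.0679 -0.0931  0.0225]
 [ 0.0973 -0.0833  0.0596]
 [ 0.1056 -0.0359  0.1036]
 [ 0.1153  0.0294  0.1198]
 [ 0.1253  0.081   0.1277]]
s8.pkl 3400 [[-0.0405 -0.0926  0.0325]
 [-0.0065 -0.0701  0.0601]
 [ 0.016  -0.0183  0.0678]
 [ 0.0444  0.0296  0.0775]
 [ 0.062   0.0835  0.2303]]
[0.1909 0.102 ]
```

The lid has followed over to about 0.25 rad. Now I'll press it past the catch.

```bash
python3 - <<'E'
from station import ctrl, vision
from m import *
R=np.c_[cx,-cy,-Z]; q=quat(R); hinge=nest+.055*cx+[0,0,.021]
P=hinge-cx*.09; p=np.array(ctrl.get_position()); 
ctrl.move_straight([P[0],P[1],max(p[2],.060+.017+.09*.26+.004)],.08,q); ctrl.wait(.1); f0=np.array(ctrl.get_ft_force())
for tip in (.078,.074,.071,.069,.067,.065,.063,.0615,.060,.059,.058,.057):
    ctrl.move_straight([P[0],P[1],tip+.017],.03,q); f=np.array(ctrl.get_ft_force())-f0; z=ctrl.get_position()[2]-.017; print(tip,round(z,4),f)
    if f[2]>28: break
ctrl.wait(.2); print(ctrl.get_ft_force(),ctrl.get_position())
ctrl.move_straight([P[0],P[1],.12],.15,q); ctrl.move_straight([P[0]-.02,P[1],.30],.25,q); ctrl.wait(.2)
pose=(ctrl.get_position(),ctrl.get_tool_rot()); w=vision.camera("wrist"); c=vision.camera("scene"); pickle.dump((w,pose),open("w9.pkl","wb"))
h,s,v=hs(w); D,_=cloud(w,((h<8)|(h>172))&(s>150),pose); D=np.c_[(D-nest)@cx,(D-nest)@cy,D[:,2]]; D=D[(abs(D[:,0])<.05)&(abs(D[:,1])<.085)&(D[:,2]>.04)&(D[:,2]<.12)]; print(len(D),"z vs x",np.polyfit(D[:,0],D[:,2],1),D[:,2].std(),ctrl.get_time_s())
cv2.imwrite("pics/end.png",np.hstack([cv2.resize(c["pixels"][130:340,160:440],(440,330)),cv2.resize(w["pixels"],(360,270+60))])[:,:,::-1])
E
```

```text
0.078 0.0776 [-1.0725 -0.1123  0.9504]
0.074 0.0738 [ 0.3653 -0.6324 -0.4791]
0.071 0.0709 [ 0.2091 -1.1785  0.4995]
0.069 0.0697 [-3.893   1.551  12.8743]
0.067 0.0677 [-6.2227 -0.3139 14.807 ]
0.065 0.0652 [-7.3787 -3.9049 10.1604]
0.063 0.0629 [-0.9654  0.4042  1.4774]
0.0615 0.0614 [ 0.3259  0.1328 -0.1864]
0.06 0.0603 [-0.9671  0.3956  5.1062]
0.059 0.06 [-3.8137  2.4778 16.6143]
0.058 0.0598 [-7.2011  2.921  28.8957]
[-5.4703  1.9009 27.3116] [ 0.4448 -0.1775  0.0768]
18257 z vs x [0.0016 0.0601] 0.0007887395318239336 36.625
```

View pics/end.png

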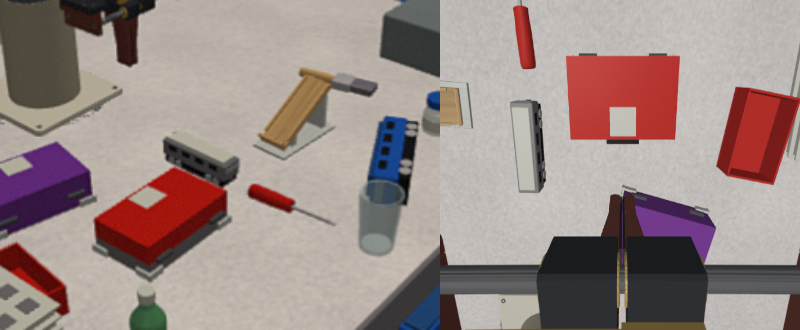

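The lid is shut flat at left (160,215), with its slope about 0.002 rad and top at z 0.060. The catch clicked past at about 15 N, the bystanders look undisturbed, and the robot is clear.

```bash
python3 -c "
from station import ctrl
print(ctrl.get_ft_force(),ctrl.get_time_s()); print(ctrl.sign_off())"
```

```text
[ 0.87053568 -0.05140739  0.08192291] 36.625
the job is handed in; nothing more can be done
None
```

The blue locomotive is level in the nest, the case is latched fully shut, and I handed the job in at 36.6 s; on the way in the gripper's body bumped the open lid's tongue at about 20 N, so I pushed the lid a little further open before placing.

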